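# Fit the T-key to the counter sample shut-off valve and open it

## Task

Put the loose red T-key back onto the square spindle of the sample shut-off valve: feel for the angle at which its socket drops over the spindle, and push it fully home. Then turn the valve open, so that the red bar lies along the pipe, and let go; do not shift the cleaner can, brown tape, hand gel or tape measure.

Things in the scene. Friction and masses are not known exactly. Their poses are not given: they have to be found in the camera images.
- key: Loose T-key, 82 mm tall, about 0.25 kg, standing upright. Steel socket 34 x 34 mm, z 0 to 35 mm, with a 22 x 22 mm square bore 28 mm deep, open below; round neck 16 mm dia to z 62 mm; red cross bar on top. Origin: centre of the bore's mouth (underside). z up; x along the bar; the bore's sides are parallel to x and y.
- key_bar (a point): Centre of the key's red bar, 72 mm above its underside: bar 112 mm long along x with 5 mm black buttons at the ends (122 mm in all), 18 mm wide (y), 20 mm high. The place to grip; both ends are alike.
- valve: Sample shut-off valve, fixed in place: dark base plate 150 x 90 x 12 mm; brass pipe body 190 mm long, up to 60 mm thick, axis at z 47 mm; above its middle a round black guard sleeve, bore 60 mm, outside 68 mm, floor at z 80 mm, rim at z 118 mm. Origin: under the plate's centre, below the spindle. z up; x along the pipe.
- valve_seat (a point): Centre of the guard sleeve's floor, 80 mm above the counter, on the spindle's axis; axes as the valve's. Fully home, the key's underside rests on this floor, with 1 mm clearance a side and about 6 degrees of play either way. If not turned to match the spindle, it stops 20 mm above the floor.
- spindle_tip (a point): Tip of the black spindle on its axis, 24 mm over the floor, 14 mm below the rim (axes: the valve's, not the spindle's). 20 x 20 mm square for 20 mm, then a round pilot 18 mm dia. It turns about z without stops, stiffly (0.2 N m, no spring). Its start angle is not given: square faces 22 to 68 degrees counterclockwise from the pipe, equal every quarter turn.
- cleaner: Cleaner can with a dark cap, 61 mm dia, 240 mm tall, standing; origin at the centre of its underside. Leave alone.
- brown_tape: Roll of brown tape, 108 mm dia, 48 mm high, lying flat; origin at the centre of its underside. Leave alone.
- gel: White hand gel bottle with a blue cap, 46 x 80 x 137 mm, standing; origin at the centre of its underside. Leave alone.
- measure: Yellow tape measure, 76 x 74 x 34 mm, lying flat; origin at the centre of its underside. Leave alone.
Not all that is in view belongs to the job. Leave any purple look-alike of the key alone.

How it is judged:
At the end, for the whole second after the job is handed in: The T-key sits fully home on the spindle (its underside within 4 mm of the guard's floor, within 4 mm of the axis, upright within 0.08 rad), its bar within 0.16 rad (9 degrees) of the pipe's direction, at rest (under 0.01 m/s and 0.1 rad/s) (horizontal distance between key and valve_seat below 0.004 m and z of key in the frame of valve_seat below 0.004 m and angle between key's own z axis and vertical below 0.08 rad and angle between the x axis of key and the x axis of valve, either way round below 0.16 rad and linear speed of key below 0.01 m/s and angular speed of key below 0.1 rad/s); the robot touches nothing.
It fails at once if the cleaner can is shifted by more than 40 mm or tipped over (distance of cleaner from where it was at the start of the episode above 0.04 m or angle between cleaner's own z axis and vertical above 0.5 rad).
It fails at once if the roll of brown tape is shifted by more than 40 mm (distance of brown_tape from where it was at the start of the episode above 0.04 m).
It fails at once if the hand gel is shifted by more than 40 mm or tipped over (distance of gel from where it was at the start of the episode above 0.04 m or angle between gel's own z axis and vertical above 0.5 rad).
It fails at once if the tape measure is shifted by more than 40 mm (distance of measure from where it was at the start of the episode above 0.04 m).
It also fails if it takes over 64 s, if anything falls off the work surface, if the arm or the gripper's body presses on something with over 40 N, if the wrist force passes 120 N, or if a joint passes its speed limit or range.

## Robot

A 6-joint arm with a two-finger parallel gripper is mounted at the origin on a cart in front of the work surface, level with it; the furniture and walls round the work are solid. World frame = base frame: x ahead of the robot, y to its left, z up, the work surface at z = 0. Lengths are in m, angles in rad, forces in N, time in s.
With the tool pointing down it reaches from about 0.35 to 0.975 m from the base axis. Payload 4.9 kg.
Tool frame: the origin (TCP) lies at the very end of the fingers, on their centre line; the grasp point (between the pads) lies 19 mm behind it; z points along the fingers, y is the line along which they close (so a half turn about z gives the same grasp; the last joint's range is limited). The gripper opens to 85 mm and grips with 20 to 120 N. Pads are 22 mm wide; open, the fingers measure 114 mm over their backs; the gripper's body (76 mm by 85 mm) begins 54 mm behind the grasp point. The pads swing forward as they close: fully open they stand 13 mm farther back than shut.
Start: joints at [-1.256, 0.053, 1.613, -0, 1.476, -0.119], TCP at [0.263, -0.567, 0.231] pointing down, gripper open.
Joint ranges: [-3.01, 3.01], [-1.01, 2.22], [0.06, 2.58], [-1.02, 4.17], [0.09, 2.62], [-3.14, 3.14]. Speed limits (rad/s): [2.57, 2.57, 3.14, 3.14, 3.14, 3.14].

## Interface

Orientations are given as a rotation vector (axis times angle).
In Python, from station import get_obs, optics, ctrl gives the robot as it stands.
- The arm moves only by the shell command python3 -m pendant 'ROWS' [FORCE]. ROWS is JSON, a list of rows, each a list of 3 entries, a list of its own where there are three numbers: the shift along the tool's x, y, z in mm, then the turn, a rotation vector about the tool's x, y, z in rad, then the opening, from 0 (shut) to 1 (fully open). A call has 1 to 12 rows; each row shifts and turns the commanded pose from where the row before left it, along the tool's axes as they then stand; what a row does not reach is not made up. A row lasts 1/12 s, in which the tool goes at most 41.7 mm and 7.16 degrees, less where a joint would pass 70% of its speed; a pose out of reach is approached as far as the arm can. A call is refused whole if a number of a shift passes 41.7 or a number of a turn 0.125, either way. A call with a gripper value outside its range is refused whole. The fingers move at their own pace and stop on an object; FORCE is the grip in N (left out, the last holds). Time passes only in rows, so rows that do not move let the fingers close. It gives the time, the measured TCP pose, the force, the opening and the grip force at its end, in the units of the state.
- get_obs(): the state, without advancing time (a new reading comes with each control period).
- optics.get_image(name): name is "scene" or "top" or "wrist"; returns the picture (480x640x3 uint8, red, green, blue); there is no depth.
- optics.camera_model(name): a dict with "fx", "fy", "cx", "cy" (pixels), "cam_to_world" (4x4, takes a point from camera to world coordinates). Camera axes: x right, y up, looking along -z (the intrinsics and any distortion apply to the point x, -y, -z); pixel columns grow to the right and rows downward; lengths in m; the calibration is good to about 2 mm. A picture is of the moment at which its call begins: read the wrist's pose just before it. camera_model takes no time and is no camera call; for the wrist camera it gives the pose at the moment of the call.
- ctrl.finish_job(): hands the job in; it is judged then, once.
The state is a dict: "t": time; "q": joint angles; "dq": joint speeds; "effort": joint torques, N m; "tool_pos": TCP position; "tool_rot": TCP orientation; "contact_force": force on the tool from outside, world axes, zero at the start; "wrist_torque": the same for the moment, N m; "opening": finger opening in m; "grip_force": force on a finger pad.
Only numpy, scipy, OpenCV 4.12 (cv2) and the standard library are available. Lean on these libraries where they do the work, as an engineer would, in place of code of your own. Each camera call takes 0.05 s, during which the arm holds its last target. There are 200 camera calls.

## Working session

There is one attempt and no reset: what is moved stays moved. The work goes in short steps, Python scripts to look and compute and a shell command to move; the robot and the scene stay as the last step left them, time stands still between calls to the robot, and variables do not carry over. Pictures are saved under pics/ and viewed, at most 10 in all, crops included, and the job is handed in when it is done.

```bash
ls; mkdir -p pics; python3 - <<'E'
from station import get_obs, optics
import cv2,numpy as np
for n in ("scene","top"):
    cv2.imwrite(f"pics/{n}0.png",optics.get_image(n)[:,:,::-1]); m=optics.camera_model(n)
    print(n,{k:(np.round(v,3).tolist()) for k,v in m.items()})
print(get_obs())
E
```

```text
pics
scene {'fx': 622.242, 'fy': 622.242, 'cx': 320.049, 'cy': 242.189, 'cam_to_world': [[-0.791, 0.422, -0.443, -0.018], [-0.612, -0.55, 0.569, 0.926], [-0.003, 0.721, 0.693, 1.109], [0.0, 0.0, 0.0, 1.0]]}
top {'fx': 585.771, 'fy': 585.771, 'cx': 320.574, 'cy': 241.584, 'cam_to_world': [[0.03, 0.994, -0.107, 0.484], [-0.999, 0.031, 0.011, 0.076], [0.015, 0.106, 0.994, 1.365], [0.0, 0.0, 0.0, 1.0]]}
{'t': 0.1, 'q': array([-1.25599959e+00,  5.33356884e-02,  1.61414904e+00, -1.51899069e-05,
        1.47600099e+00, -1.19034114e-01]), 'dq': array([ 1.39554696e-03, -7.21994910e-05, -3.18266861e-03,  9.79604876e-04,
        7.80672789e-04,  6.20291175e-04]), 'effort': array([ 2.81880975e-04, -3.94905710e+01, -3.71361601e+01, -1.21551388e-04,
        3.89425404e-03,  1.00727542e-05]), 'tool_pos': array([ 0.26252081, -0.56657444,  0.23016272]), 'tool_rot': array([-3.06613350e+00, -6.75725488e-01,  3.14046782e-04]), 'contact_force': array([ 0.69898366,  0.20609458, -0.38972765]), 'wrist_torque': array([ 0.01025305,  0.03970405, -0.02003333]), 'grip_force': 0.0, 'opening': 0.0857372239399783}
```

View pics/scene0.png

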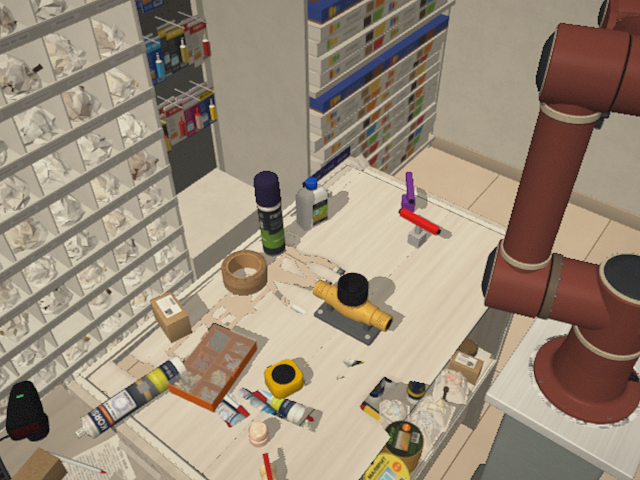

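View pics/top0.png

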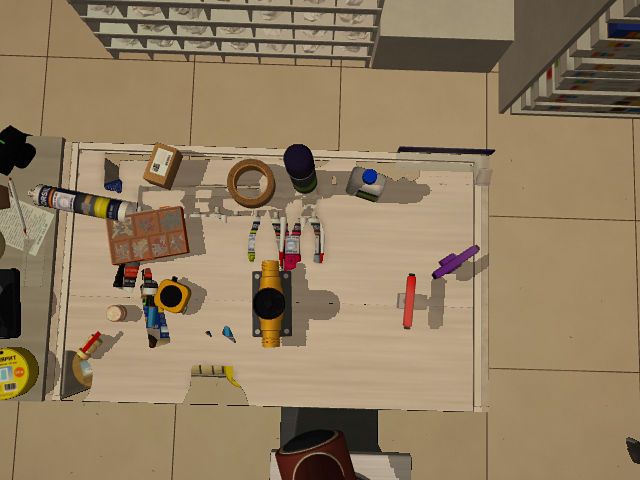

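The scene and top pictures show two candidates. The red bar with a grey socket is at top (409,301), scene (420,221). The purple look-alike is at top (456,262), scene (408,192). The red one matches "red T-key". The valve is at top (269,303), with the pipe near-vertical in the image. Next is a confirming crop and the measurements.

```bash
cat > h.py <<'E'
import numpy as np, cv2
from station import get_obs, optics
def ray(n,uv,z,m=None):
    m=m or optics.camera_model(n); T=np.array(m["cam_to_world"])
    d=T[:3,:3]@np.array([(uv[0]-m["cx"])/m["fx"],-(uv[1]-m["cy"])/m["fy"],-1])
    return T[:3,3]+d*(z-T[2,3])/d[2]
def proj(n,p,m=None):
    m=m or optics.camera_model(n); T=np.array(m["cam_to_world"])
    c=T[:3,:3].T@(np.array(p)-T[:3,3]); return np.array([m["cx"]+m["fx"]*c[0]/-c[2], m["cy"]-m["fy"]*c[1]/-c[2]])
def blob(mask):
    n,l,s,c=cv2.connectedComponentsWithStats(mask.astype(np.uint8)); i=1+np.argmax(s[1:,4]); return l==i
def rectw(n,mask,z,m=None):
    ys,xs=np.nonzero(mask); P=np.array([ray(n,(x,y),z,m)[:2] for x,y in zip(xs,ys)])
    (c,wh,a)=cv2.minAreaRect((P*1000).astype(np.float32))
    a=a if wh[0]>wh[1] else a+90
    return np.array(c)/1000,wh,a
E
python3 - <<'E'
from h import *
a=cv2.imread("pics/top0.png"); s=cv2.imread("pics/scene0.png")
def red(i):
    h=cv2.cvtColor(i,cv2.COLOR_BGR2HSV); return ((h[...,0]<6)|(h[...,0]>174))&(h[...,1]>170)&(h[...,2]>90)
for n,i,box in(("top",a,(380,440,250,350)),("scene",s,(390,450,195,245))):
    m=red(i); k=np.zeros_like(m); k[box[2]:box[3],box[0]:box[1]]=1
    m=blob(m&k); ys,xs=np.nonzero(m); print(n,m.sum(),xs.mean(),ys.mean())
    for z in(.072,.082): print(z,rectw(n,m,z))
# valve brass
for n,i,box in(("top",a,(245,295,250,355)),("scene",s,(300,400,270,335))):
    h=cv2.cvtColor(i,cv2.COLOR_BGR2HSV); m=(h[...,0]>12)&(h[...,0]<30)&(h[...,1]>150)&(h[...,2]>90)
    k=np.zeros_like(m); k[box[2]:box[3],box[0]:box[1]]=1; m&=k
    print(n,rectw(n,m,.047))
    m=(i.max(2)<45)&k; m=blob(m); print("black",rectw(n,m,.118))
c1=cv2.resize(a[240:360,380:490],None,fx=3.5,fy=3.5,interpolation=cv2.INTER_CUBIC)
c2=cv2.resize(a[250:360,225:315],None,fx=4,fy=4,interpolation=cv2.INTER_CUBIC)
o=np.zeros((440,c1.shape[1]+c2.shape[1],3),np.uint8); o[:420,:c1.shape[1]]=c1;o[:,c1.shape[1]:]=c2
cv2.imwrite("pics/crop1.png",o)
E
```

```text
top 395 409.3113924050633 300.44050632911393
0.072 (array([ 0.49710413, -0.13805026]), (18.58553123474121, 111.13233184814453), 175.71446990966797)
0.082 (array([ 0.49699927, -0.13639636]), (18.44175148010254, 110.27261352539062), 175.71446990966797)
scene 356 418.73595505617976 220.67415730337078
0.072 (array([ 0.49693634, -0.13536334]), (29.869739532470703, 117.47152709960938), 174.47840881347656)
0.082 (array([ 0.49196912, -0.12512705]), (29.581674575805664, 116.33866882324219), 174.47840881347656)
top (array([0.49347775, 0.17085651]), (213.7715301513672, 64.6853256225586), 11.534358024597168)Traceback (most recent call last):
  File "<stdin>", line 14, in <module>
  File "h.py", line 13, in rectw
    ys,xs=np.nonzero(mask); P=np.array([ray(n,(x,y),z,m)[:2] for x,y in zip(xs,ys)])
                                        ~~~^^^^^^^^^^^^^
  File "h.py", line 4, in ray
    m=m or optics.camera_model(n); T=np.array(m["cam_to_world"])
           ~~~~~~~~~~~~~~~~~~~^^^
ValueError: time passes only in moves, steps and waits
```

```bash
sed -i 's/^def ray/import functools\n_cm=functools.lru_cache(None)(optics.camera_model)\ndef ray/; s/m or optics.camera_model(n)/m or _cm(n)/' h.py
python3 - <<'E'
from h import *
a=cv2.imread("pics/top0.png"); s=cv2.imread("pics/scene0.png")
for n,i,box in(("top",a,(245,295,250,355)),("scene",s,(300,400,270,335))):
    h=cv2.cvtColor(i,cv2.COLOR_BGR2HSV); m=(h[...,0]>12)&(h[...,0]<30)&(h[...,1]>150)&(h[...,2]>90)
    k=np.zeros_like(m); k[box[2]:box[3],box[0]:box[1]]=1; m=cv2.morphologyEx((m&k).astype(np.uint8),cv2.MORPH_OPEN,np.ones((5,5)))
    print(n,rectw(n,m,.047)); ys,xs=np.nonzero(m)
    w=np.array([ray(n,(x,y),.06)[:2] for x,y in zip(xs,ys)]); u=np.linalg.svd(w-w.mean(0),full_matrices=False)[2][0]; print("pca",np.degrees(np.arctan2(u[1],u[0])),w.mean(0))
    m=(i.max(2)<45)&(k>0); m=blob(m); print("black",m.sum(),rectw(n,m,.118))
c1=cv2.resize(a[240:360,380:490],None,fx=3.5,fy=3.5,interpolation=cv2.INTER_CUBIC)
c2=cv2.resize(a[250:360,225:315],None,fx=4,fy=4,interpolation=cv2.INTER_CUBIC)
o=np.zeros((440,c1.shape[1]+c2.shape[1],3),np.uint8); o[:420,:c1.shape[1]]=c1;o[:,c1.shape[1]:]=c2
cv2.imwrite("pics/crop1.png",o)
m=optics.camera_model("wrist"); print(np.round(m["cam_to_world"],3),m["fx"],get_obs()["tool_pos"])
E
```

```text
top (array([0.48293903, 0.16940384]), (189.92080688476562, 43.01051712036133), 3.564497947692871)
pca -176.96546084268158 [0.48210911 0.16872208]
black 1358 (array([0.48346384, 0.16013997]), (134.88397216796875, 80.18899536132812), 2.4020681381225586)
scene (array([0.48438007, 0.17449939]), (198.10342407226562, 62.50667953491211), 4.171686172485352)
pca -177.3461845172329 [0.47107834 0.18465886]
black 839 (array([0.47202115, 0.18382504]), (62.41966247558594, 91.57386016845703), 126.51238250732422)
[[ 0.42   0.876  0.237  0.322]
 [-0.907  0.406  0.109 -0.539]
 [-0.001 -0.261  0.965  0.373]
 [ 0.     0.     0.     1.   ]] 377.6066932907139 [ 0.26252081 -0.56657444  0.23016272]
```

View pics/crop1.png

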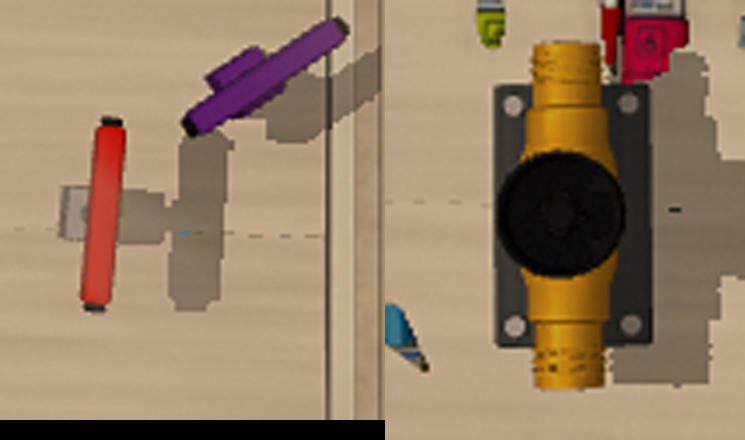

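The crop confirms it. The red bar with the grey socket is the key (top pixel ~(409,301)), and the purple one differs. The guard's round rim is centred near top pixel (269,303.5). Before grasping I'll look over the valve with the wrist camera.

```bash
cat >> h.py <<'E'
from scipy.spatial.transform import Rotation as R
def st():
    o=get_obs(); M=R.from_rotvec(o["tool_rot"]).as_matrix(); return o,M,np.degrees(np.arctan2(M[1,0],M[0,0]))
def goto(p,yaw=None):
    o,M,y=st(); d=M.T@(np.array(p)-o["tool_pos"])*1000
    print("t",o["t"],"pos",o["tool_pos"].round(4),"yaw",round(y,2),"tilt",M[:,2].round(3),"shift",d.round(1),"turn z", None if yaw is None else round(-np.radians(yaw-y),3),"F",o["contact_force"].round(1),"T",o["wrist_torque"].round(2),"open",round(o["opening"],4),o["grip_force"])
E
python3 -m pendant '[[[25,-28.5,-1],[0,0,0],1],[[25,-28.5,-1],[0,0,0],1],[[25,-28.5,-1],[0,0,0],1],[[25,-28.5,-1],[0,0,0],1],[[25,-28.5,-1],[0,0,0],1],[[25,-28.5,-1],[0,0,0],1],[[25,-28.5,-1],[0,0,0],1],[[25,-28.5,-1],[0,0,0],1],[[25,-28.5,-1],[0,0,0],1],[[25,-28.5,-1],[0,0,0],1]]'
python3 -c "
from h import *
v=ray('top',(268.75,303.4),.118); print(v); goto([v[0],v[1],.25],24.9)"
```

```text
t: 0.93
tool_pos: [0.3696, -0.2015, 0.2409]
tool_rot: [-3.068, -0.675, 0.0]
contact_force: [0.6, -0.1, -0.2]
opening: 0.0854
grip_force: 0.0
[0.48240057 0.16695657 0.118     ]
t 0.9333 pos [ 0.3696 -0.2015  0.2409] yaw 24.82 tilt [-0.  0. -1.] shift [ 257.1 -287.1   -9. ] turn z -0.001 F [ 0.6 -0.1 -0.2] T [ 0.01 -0.05  0.06] open 0.0854 0.0
```

```bash

python3 -m pendant '[[[25.5,-28.5,-1],[0,0,0],1],[[25.5,-28.5,-1],[0,0,0],1],[[25.5,-28.5,-1],[0,0,0],1],[[25.5,-28.5,-1],[0,0,0],1],[[25.5,-28.5,-1],[0,0,0],1],[[25.5,-28.5,-1],[0,0,0],1],[[25.5,-28.5,-1],[0,0,0],1],[[25.5,-28.5,-1],[0,0,0],1],[[25.5,-28.5,-1],[0,0,0],1],[[10,-12,0],[0,0,0],1],[[0,0,0],[0,0,0],1],[[0,0,0],[0,0,0],1]]'
python3 - <<'E'
from h import *
goto([.4824,.167,.25])
m=optics.camera_model("wrist"); i=optics.get_image("wrist"); cv2.imwrite("pics/w1.png",i[:,:,::-1])
np.save("w1.npy",{k:np.array(v) for k,v in m.items()},allow_pickle=True)
c=proj("wrist",[.4824,.167,.118],m); print("expected rim",c, proj("wrist",[.4824,.167,.104],m))
g=np.clip((i.astype(float)/70)**.5*255,0,255).astype(np.uint8)[:,:,::-1]
u,v=c.astype(int); z=g[max(0,v-75):v+75,max(0,u-75):u+75]
o=np.zeros((600,800,3),np.uint8); a=cv2.resize(z,(500,500),interpolation=cv2.INTER_CUBIC); o[:500,:500]=a; o[:225,500:]=cv2.resize(i[:,:,::-1],(300,225)); cv2.imwrite("pics/w1c.png",o); print(u-75,v-75,z.shape)
E
```

```text
t: 1.93
tool_pos: [0.4738, 0.1413, 0.2496]
tool_rot: [3.067, 0.679, -0.003]
contact_force: [-0.6, 1.0, -1.1]
opening: 0.0855
grip_force: 0.0
t 1.9333 pos [0.4738 0.1413 0.2496] yaw 24.97 tilt [-0.002 -0.001 -1.   ] shift [ 18.6 -19.7  -0.4] turn z None F [-0.6  1.  -1.1] T [-0.04  0.03 -0.02] open 0.0855 0.0
expected rim [296.18856248 201.21697824] [297.39985011 198.14495317]
221 126 (150, 150, 3)
```

View pics/w1c.png

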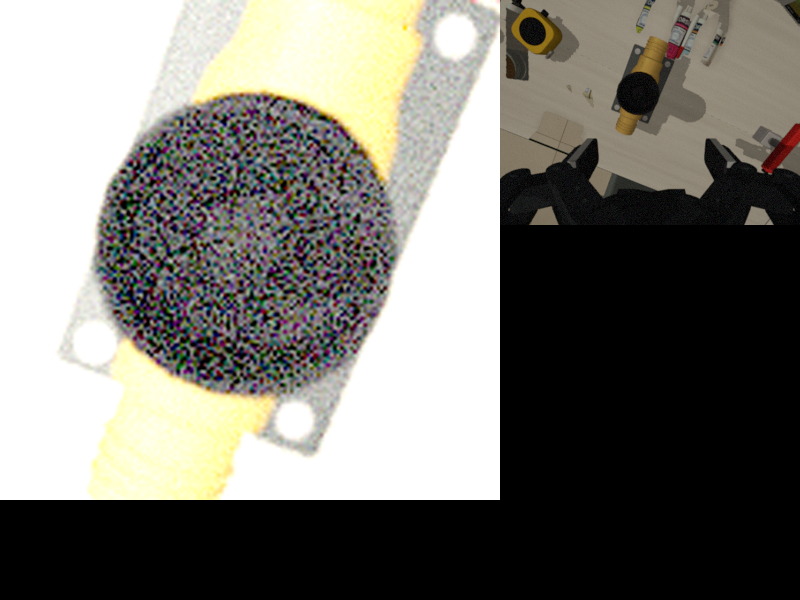

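The wrist view shows the guard's disc centred at crop (247,244), i.e. pixel ~(295,199), within 2 px of the prediction. The spindle is lost in noise, so I'll average frames.

```bash

python3 - <<'E'
from h import *
goto([.4824,.167,.25])
m=optics.camera_model("wrist")
I=np.mean([optics.get_image("wrist").astype(float) for _ in range(30)],0)
np.save("w2.npy",I); goto([.4824,.167,.25])
h=cv2.cvtColor(I.astype(np.uint8),cv2.COLOR_RGB2HSV)
mk=blob((I.max(2)<45)&(np.hypot(*(np.mgrid[:480,:640]-np.array([199,295])[:,None,None]))<48))
c,_=cv2.findContours(mk.astype(np.uint8),cv2.RETR_EXTERNAL,cv2.CHAIN_APPROX_NONE); 
e=cv2.fitEllipse(max(c,key=len)); print(e, ray("wrist",e[0],.118,m))
b=(h[...,0]>12)&(h[...,0]<30)&(h[...,1]>140)&(h[...,2]>60); k=np.zeros_like(b); k[70:295,240:370]=1
b=cv2.morphologyEx((b&k).astype(np.uint8),cv2.MORPH_OPEN,np.ones((5,5))); print(rectw("wrist",b,.047,m))
u,v=295,199; g=I[v-45:v+45,u-45:u+45].mean(2); print(np.percentile(g,[1,10,25,40,50,60]))
g=cv2.GaussianBlur(g,(0,0),.7); lo,hi=np.percentile(g,1),np.percentile(g,60)
cv2.imwrite("pics/w2c.png",cv2.resize(np.clip((g-lo)/(hi-lo)*255,0,255).astype(np.uint8),(540,540),interpolation=cv2.INTER_CUBIC))
np.save("m2.npy",np.array(m["cam_to_world"]))
E
```

```text
t 1.9833 pos [0.4738 0.1405 0.2497] yaw 24.88 tilt [-0.001 -0.001 -1.   ] shift [ 18.9 -20.4  -0.3] turn z None F [-0.7 -0.6  0.4] T [ 0.05  0.01 -0.  ] open 0.0852 0.0
t 3.4833 pos [0.4742 0.1409 0.2503] yaw 24.86 tilt [-0. -0. -1.] shift [ 18.4 -20.3   0.3] turn z None F [ 0.7 -0.3 -0. ] T [-0.   -0.02 -0.04] open 0.0853 0.0
((294.43524169921875, 199.60804748535156), (90.4323959350586, 91.92902374267578), 85.72086334228516) [0.48301602 0.16785806 0.118     ]
(array([0.47834717, 0.16650737]), (198.10704040527344, 53.51903533935547), 5.350766658782959)
[ 5.61111111  7.83333333  9.63333333 10.89555556 11.87777778 13.43777778]
```

View pics/w2c.png

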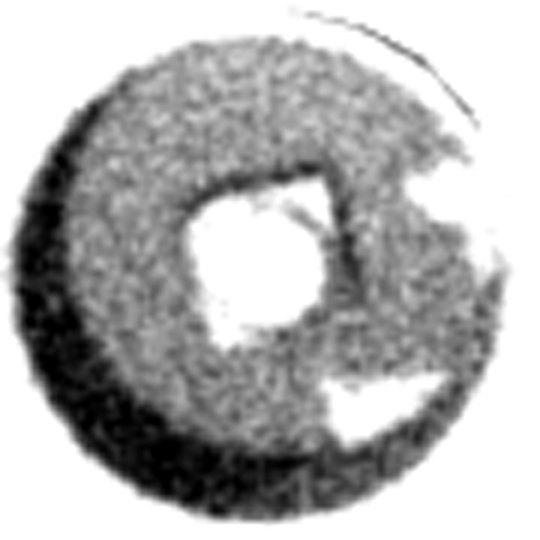

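Averaging reveals the spindle: a square with corners at crop (325,178) top right and (218,347) bottom left, top edge (190,210)→(325,178), left edge (188,225)→(216,347). I'll convert that to world angles.

```bash

python3 - <<'E'
from h import *
m=dict(optics.camera_model("wrist")); 
P=lambda c,z=.1: ray("wrist",(250+c[0]/6-.4,154+c[1]/6-.4),z,m)[:2]
for a,b in(((190,210),(325,178)),((188,225),(216,347)),((325,178),(355,290)),((218,347),(325,310))):
    d=P(b)-P(a); print(np.degrees(np.arctan2(d[1],d[0]))%90, np.hypot(*d))
print("corner mid",(P((325,178))+P((218,347)))/2,np.hypot(*(P((325,178))-P((218,347)))))
I=np.load("w2.npy"); h=cv2.cvtColor(I.astype(np.uint8),cv2.COLOR_RGB2HSV)
# plate screws: bright low-sat blobs around valve ; pipe side edges
for p in([.0,.0],): pass
g=((I.min(2)>60)&(h[...,1]<90)).astype(np.uint8)
n,l,s,c=cv2.connectedComponentsWithStats(g)
for i in range(1,n):
    if 20<s[i,4]<250 and 230<c[i][0]<380 and 80<c[i][1]<290: print(s[i],c[i],ray("wrist",c[i],.013,m)[:2])
goto([.497,-.137,.2],-4.3)
E
```

```text
38.094627483047724 0.018031421397195973
36.15781273194952 0.016423891264142385
39.18201743634907 0.015077616089800676
44.04689151848007 0.014989827317360175
corner mid [0.48186438 0.16870767] 0.026439794157805906
[285 102  15  16 178] [291.83146067 109.3988764 ] [0.54306637 0.20536664]
[351 114   4   8  24] [352.29166667 117.95833333] [0.56033661 0.14950128]
[351 131  11  12 114] [355.99122807 136.66666667] [0.54623715 0.13861173]
[242 223  13  13 137] [248.27737226 228.84671533] [0.41641577 0.19925935]
[303 247  11  11  91] [308.18681319 251.95604396] [0.4196376  0.13256721]
t 3.4833 pos [0.4742 0.1409 0.2503] yaw 24.86 tilt [-0. -0. -1.] shift [-96.1 261.7  50.3] turn z 0.509 F [ 0.7 -0.3 -0. ] T [-0.   -0.02 -0.04] open 0.0853 0.0
```

```bash

python3 -m pendant '[[[-12,32.7,5],[0,0,0.05],0.5],[[-12,32.7,5],[0,0,0],0.5],[[-12,32.7,5],[0,0,0],0.5],[[-12,32.7,5],[0,0,0],0.5],[[-12,32.7,5],[0,0,0],0.5],[[-12,32.7,5],[0,0,0],0.5],[[-12,32.7,5],[0,0,0],0.5],[[-6,16,5],[0,0,0.115],0.5],[[0,0,5],[0,0,0.115],0.5],[[0,0,5],[0,0,0.115],0.5],[[0,0,0],[0,0,0.114],0.5],[[0,0,0],[0,0,0],0.5]]'
python3 - <<'E'
from h import *
print("purple end",ray("top",(434.3,277),.082))
i=optics.get_image("wrist"); m=optics.camera_model("wrist")
cv2.imwrite("pics/w3.png",i[:,:,::-1])
h=cv2.cvtColor(i,cv2.COLOR_RGB2HSV); r=blob(((h[...,0]<6)|(h[...,0]>174))&(h[...,1]>150)&(h[...,2]>70)); ys,xs=np.nonzero(r); print(r.sum(),xs.min(),xs.max(),ys.min(),ys.max())
print(rectw("wrist",r,.082,m)); c=rectw("wrist",r,.082,m)[0]
goto([.497,-.137,.053],-4.3)
E
```

```text
t: 4.48
tool_pos: [0.4839, -0.12, 0.1998]
tool_rot: [-3.139, 0.122, 0.001]
contact_force: [1.4, 0.1, 0.0]
opening: 0.0425
grip_force: 0.0
purple end [ 0.5507195  -0.19086187  0.082     ]
3708 334 359 130 285
(array([ 0.49648642, -0.13769069]), (17.36794662475586, 110.67718505859375), 176.24932861328125)
t 4.5333 pos [ 0.4841 -0.1199  0.2002] yaw -4.19 tilt [-0.  0. -1.] shift [ 14.1  16.1 147.2] turn z 0.002 F [ 0.2 -0.   1. ] T [-0.01  0.    0.  ] open 0.0424 0.0
```

View pics/w3.png

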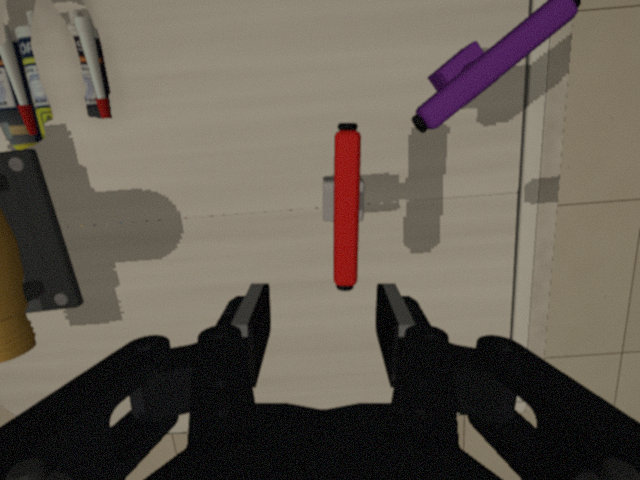

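The wrist picture shows the red bar centred at (345,208), and its measured length of 111 mm matches. The purple one is well clear at the upper right. I'll align, descend and grasp.

```bash

python3 -m pendant '[[[13.6,16.5,0],[0,0,-0.005],0.5],[[0,0,30],[0,0,0],0.5],[[0,0,30],[0,0,0],0.5],[[0,0,30],[0,0,0],0.5],[[0,0,25],[0,0,0],0.5],[[0,0,20],[0,0,0],0.5],[[0,0,11],[0,0,0],0.5],[[0,0,0],[0,0,0],0.5],[[0,0,0],[0,0,0],0],[[0,0,0],[0,0,0],0],[[0,0,0],[0,0,0],0],[[0,0,0],[0,0,0],0]]' 70
python3 -m pendant '[[[0,0,0],[0,0,0],0],[[0,0,0],[0,0,0],0],[[0,0,0],[0,0,0],0],[[0,0,0],[0,0,0],0],[[0,0,-5],[0,0,0],0],[[0,0,-10],[0,0,0],0],[[0,0,-25],[0,0,0],0],[[0,0,-30],[0,0,0],0],[[0,0,-30],[0,0,0],0],[[0,0,-30],[0,0,0],0],[[0,0,-20],[0,0,0],0],[[0,0,0],[0,0,0],0]]'
python3 -c "
from h import *
goto([.482,.1683,.3],37.5-4+4)"
```

```text
t: 5.53
tool_pos: [0.4981, -0.1379, 0.0564]
tool_rot: [3.138, -0.11, 0.006]
contact_force: [1.2, 0.3, 2.9]
opening: 0.0165
grip_force: 69.9
t: 6.53
tool_pos: [0.4988, -0.1383, 0.2103]
tool_rot: [3.136, -0.11, 0.014]
contact_force: [0.6, -1.1, -2.8]
opening: 0.0165
grip_force: 69.3
t 6.5333 pos [ 0.4988 -0.1383  0.2103] yaw -4.02 tilt [ 0.009 -0.004 -1.   ] shift [ -37.5 -304.3  -91.1] turn z -0.725 F [ 0.6 -1.1 -2.8] T [-0.01 -0.1  -0.04] open 0.0165 69.25861358642578
```

```bash

python3 -m pendant '[[[-4,-33,-1],[0,0,0],0],[[-4,-33,-1],[0,0,0],0],[[-4,-33,-1],[0,0,0],0],[[-4,-33,-1],[0,0,0],0],[[-4,-33,-1],[0,0,0],0],[[-4,-33,-1],[0,0,0],0],[[-4,-33,-1],[0,0,0],0],[[-4,-33,-1],[0,0,0],0],[[-4,-30,0],[0,0,0],0],[[0,-10,0],[0,0,-0.12],0],[[0,0,0],[0,0,-0.12],0],[[0,0,0],[0,0,-0.12],0]]'
python3 -m pendant '[[[0,0,0],[0,0,-0.12],0],[[0,0,0],[0,0,-0.12],0],[[0,0,0],[0,0,-0.12],0],[[0,0,0],[0,0,0],0],[[0,0,0],[0,0,0],0],[[0,0,0],[0,0,0],0]]'
python3 - <<'E'
from h import *
I=np.mean([optics.get_image("wrist").astype(float) for _ in range(4)],0).astype(np.uint8); m=optics.camera_model("wrist")
o,M,y=st(); i=I
h=cv2.cvtColor(i,cv2.COLOR_RGB2HSV); r=((h[...,0]<6)|(h[...,0]>174))&(h[...,1]>150)&(h[...,2]>60)
r=cv2.morphologyEx(r.astype(np.uint8),cv2.MORPH_CLOSE,np.ones((5,5))); 
for z in(.0256,):
    c=rectw("wrist",blob(r),o["tool_pos"][2]+z,m); print(c, "offset in tool", M.T@np.append(c[0]-o["tool_pos"][:2],0)*1000)
b=I.copy(); cv2.imwrite("pics/w4.png",cv2.resize(b[:,:,::-1],(640,480)))
goto([.482,.1683,.22],37.5)
E
```

```text
t: 7.53
tool_pos: [0.4803, 0.1693, 0.2096]
tool_rot: [3.106, 0.466, -0.007]
contact_force: [-0.1, -0.2, -2.1]
opening: 0.0165
grip_force: 69.8
t: 8.03
tool_pos: [0.4813, 0.1683, 0.211]
tool_rot: [-2.978, -0.999, 0.003]
contact_force: [-0.6, -0.5, -2.5]
opening: 0.0169
grip_force: 69.8
(array([0.49072946, 0.17590727]), (86.56531524658203, 17.83396339416504), 36.902565002441406) offset in tool [ 1.16001755e+01 -5.65978015e-01 -3.27172697e-03]
t 8.2333 pos [0.4818 0.1684 0.2121] yaw 37.17 tilt [-0. -0. -1.] shift [ 0.   0.2 -7.9] turn z -0.006 F [-0.6  0.4 -3.2] T [0.01 0.04 0.04] open 0.0169 69.77434158325195
```

View pics/w4.png

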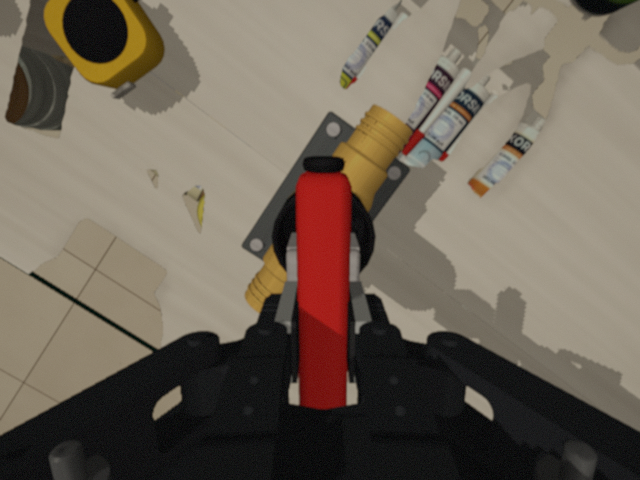

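The view shows the red bar in the gripper, with its front end visible and the rear hidden. That puts the bar centre ≈1.3 mm behind the TCP. The black guard is directly under it. I'll correct and descend gently.

```bash

python3 -m pendant '[[[1.4,0.4,0],[0,0,-0.006],0],[[0,0,15],[0,0,0],0],[[0,0,15],[0,0,0],0],[[0,0,10],[0,0,0],0],[[0,0,6],[0,0,0],0],[[0,0,3],[0,0,0],0],[[0,0,1],[0,0,0],0],[[0,0,0],[0,0,0],0]]'
python3 -m pendant '[[[0,0,1],[0,0,0],0],[[0,0,1],[0,0,0],0],[[0,0,1],[0,0,0],0],[[0,0,1],[0,0,0],0],[[0,0,0],[0,0,0],0]]'
python3 -c "
from h import *
goto([.4832,.1689,.1364],37.5)"
```

```text
t: 8.9
tool_pos: [0.4835, 0.1691, 0.1626]
tool_rot: [2.974, 1.012, 0.001]
contact_force: [-0.2, -0.1, -3.0]
opening: 0.017
grip_force: 69.8
t: 9.32
tool_pos: [0.4832, 0.169, 0.1582]
tool_rot: [-2.974, -1.012, 0.0]
contact_force: [-0.2, -0.3, -2.6]
opening: 0.0167
grip_force: 69.8
t 9.3167 pos [0.4832 0.169  0.1582] yaw 37.58 tilt [-0. -0. -1.] shift [-0.1  0.1 21.8] turn z 0.001 F [-0.2 -0.3 -2.6] T [0.   0.06 0.  ] open 0.0167 69.79894995689392
```

No contact with the pilot yet, so the key is centred. I'll carry on in small steps.

```bash

python3 -m pendant '[[[0,0,1],[0,0,0],0],[[0,0,1],[0,0,0],0],[[0,0,1],[0,0,0],0],[[0,0,1],[0,0,0],0],[[0,0,0],[0,0,0],0]]'
python3 -c "
from h import *
goto([.4832,.1689,.1364],37.5)"
```

```text
t: 9.73
tool_pos: [0.4831, 0.169, 0.1539]
tool_rot: [-2.974, -1.012, 0.001]
contact_force: [-0.6, 1.3, -3.7]
opening: 0.0172
grip_force: 69.8
t 9.7333 pos [0.4831 0.169  0.1539] yaw 37.57 tilt [-0.001 -0.    -1.   ] shift [ 0.   0.1 17.5] turn z 0.001 F [-0.6  1.3 -3.7] T [-0.01 -0.   -0.02] open 0.0172 69.79942560195923
```

```bash

python3 -m pendant '[[[0,0,1.5],[0,0,0],0],[[0,0,1.5],[0,0,0],0],[[0,0,1.5],[0,0,0],0],[[0,0,1.5],[0,0,0],0],[[0,0,0],[0,0,0],0]]'
python3 -m pendant '[[[0,0,1.5],[0,0,0],0],[[0,0,1.5],[0,0,0],0],[[0,0,1],[0,0,0],0],[[0,0,1],[0,0,0],0],[[0,0,0],[0,0,0],0]]'
python3 -c "
from h import *
goto([.4832,.1689,.1364],37.5)"
```

```text
t: 10.15
tool_pos: [0.483, 0.169, 0.1478]
tool_rot: [-2.974, -1.012, 0.001]
contact_force: [0.8, 0.1, -3.1]
opening: 0.0169
grip_force: 69.8
t: 10.57
tool_pos: [0.4831, 0.169, 0.143]
tool_rot: [-2.974, -1.012, 0.001]
contact_force: [0.2, -0.2, -4.0]
opening: 0.0169
grip_force: 69.7
t 10.5667 pos [0.4831 0.169  0.143 ] yaw 37.57 tilt [-0. -0. -1.] shift [0.  0.1 6.6] turn z 0.001 F [ 0.2 -0.2 -4. ] T [ 0.07 -0.    0.01] open 0.0169 69.7318947315216
```

Sliding down freely. I'll go on until the floor is felt.

```bash

python3 -m pendant '[[[0,0,1.5],[0,0,0],0],[[0,0,1.5],[0,0,0],0],[[0,0,1],[0,0,0],0],[[0,0,1],[0,0,0],0],[[0,0,0],[0,0,0],0]]'
python3 -m pendant '[[[0,0,0.7],[0,0,0],0],[[0,0,0.7],[0,0,0],0],[[0,0,0.7],[0,0,0],0],[[0,0,0],[0,0,0],0]]'
python3 -c "
from h import *
goto([.4832,.1689,.1364],37.5)"
```

```text
t: 10.98
tool_pos: [0.4831, 0.169, 0.138]
tool_rot: [-2.974, -1.012, 0.001]
contact_force: [0.0, -0.2, -3.9]
opening: 0.0164
grip_force: 69.7
t: 11.32
tool_pos: [0.4834, 0.1691, 0.1364]
tool_rot: [2.974, 1.012, 0.0]
contact_force: [-0.8, -0.5, -2.8]
opening: 0.0166
grip_force: 70.0
t 11.3167 pos [0.4834 0.1691 0.1364] yaw 37.57 tilt [ 0.  0. -1.] shift [-0.3  0.   0. ] turn z 0.001 F [-0.8 -0.5 -2.8] T [ 0.06  0.07 -0.03] open 0.0166 69.99779462814331
```

```bash

python3 -m pendant '[[[0,0,0.7],[0,0,0],0],[[0,0,0.7],[0,0,0],0],[[0,0,0],[0,0,0],0]]'
python3 -m pendant '[[[0,0,0.7],[0,0,0],0],[[0,0,0],[0,0,0],0]]'
```

```text
t: 11.57
tool_pos: [0.4836, 0.1691, 0.1364]
tool_rot: [2.974, 1.012, 0.001]
contact_force: [-3.9, -0.2, 5.4]
opening: 0.0167
grip_force: 71.0
t: 11.73
tool_pos: [0.4837, 0.1692, 0.1364]
tool_rot: [2.974, 1.012, 0.001]
contact_force: [-4.9, -2.1, 7.8]
opening: 0.0168
grip_force: 71.5
```

The floor is felt at TCP z 0.1364, exactly as predicted, so the key is home. I'll ease off and turn it 34.8° clockwise to the pipe's direction (2.75°).

```bash

python3 -m pendant '[[[0,0,-1.2],[0,0,0],0],[[0,0.13,0],[0,0,0.1],0],[[0,0.13,0],[0,0,0.1],0],[[0,0.13,0],[0,0,0.1],0],[[0,0.13,0],[0,0,0.1],0],[[0,0.13,0],[0,0,0.1],0],[[0,0.13,0],[0,0,0.1],0],[[0,0,0],[0,0,0.008],0],[[0,0,0],[0,0,0],0],[[0,0,0],[0,0,0],0]]' 90
python3 - <<'E'
from h import *
goto([.482,.1683,.1364],2.75)
I=np.mean([optics.get_image("wrist").astype(float) for _ in range(4)],0).astype(np.uint8); m=optics.camera_model("wrist")
h=cv2.cvtColor(I,cv2.COLOR_RGB2HSV); r=((h[...,0]<6)|(h[...,0]>174))&(h[...,1]>150)&(h[...,2]>60)
r=cv2.morphologyEx(r.astype(np.uint8),cv2.MORPH_CLOSE,np.ones((5,5))); print(rectw("wrist",blob(r),.162,m))
E
```

```text
t: 12.57
tool_pos: [0.4841, 0.1686, 0.1364]
tool_rot: [-3.14, -0.079, -0.002]
contact_force: [-3.9, 0.2, 5.2]
opening: 0.0164
grip_force: 89.1
t 12.5667 pos [0.4841 0.1686 0.1364] yaw 2.88 tilt [ 0.001  0.001 -1.   ] shift [-2.1  0.2  0. ] turn z 0.002 F [-3.9  0.2  5.2] T [ 0.06  0.53 -0.01] open 0.0164 89.07002091407776
(array([0.49546072, 0.16934106]), (86.489501953125, 17.908672332763672), 2.5300559997558594)
```

The bar is along the pipe at 2.5–2.9°. Now I'll let go and retract.

```bash

python3 -m pendant '[[[-0.6,0,-0.4],[0,0,0],0],[[0,0,0],[0,0,0],0.6],[[0,0,0],[0,0,0],0.6],[[0,0,0],[0,0,0],0.6],[[0,0,0],[0,0,0],0.6],[[0,0,0],[0,0,0],0.6],[[0,0,-10],[0,0,0],0.6],[[0,0,-25],[0,0,0],0.6],[[0,0,-30],[0,0,0],0.6],[[0,0,-30],[0,0,0],0.6],[[-20,0,-20],[0,0,0],0.6],[[-30,0,0],[0,0,0],0.6]]'
python3 -m pendant '[[[0,0,0],[0,0,0],0.6],[[0,0,0],[0,0,0],0.6],[[0,0,0],[0,0,0],0.6]]'
python3 - <<'E'
from h import *
goto([.482,.1683,.1364],2.75)
for n in("wrist","top"):
    I=np.mean([optics.get_image(n).astype(float) for _ in range(4)],0).astype(np.uint8); m=optics.camera_model(n)
    cv2.imwrite(f"pics/e{n}.png",I[:,:,::-1])
    h=cv2.cvtColor(I,cv2.COLOR_RGB2HSV); r=((h[...,0]<6)|(h[...,0]>174))&(h[...,1]>150)&(h[...,2]>60)
    if n=="top": k=np.zeros_like(r); k[240:360,230:310]=1; r&=k
    print(n,rectw(n,blob(r),.162,m))
E
```

```text
t: 13.77
tool_pos: [0.4362, 0.1662, 0.2578]
tool_rot: [-3.139, -0.074, -0.016]
contact_force: [0.2, 1.0, 2.0]
opening: 0.0514
grip_force: 0.0
t: 14.02
tool_pos: [0.4333, 0.1659, 0.2509]
tool_rot: [3.141, 0.075, 0.001]
contact_force: [-0.6, 0.1, 0.5]
opening: 0.0512
grip_force: 0.0
t 14.0167 pos [0.4333 0.1659 0.2509] yaw 2.74 tilt [ 0.001  0.    -1.   ] shift [ 4.870e+01 -1.000e-01  1.145e+02] turn z -0.0 F [-0.6  0.1  0.5] T [ 0.03 -0.01  0.02] open 0.0512 0.0
wrist (array([0.48176212, 0.16872891]), (110.50241088867188, 18.30770492553711), 2.6903860569000244)
top (array([0.41331177, 0.20050371]), (97.89476013183594, 91.542724609375), 12.611915588378906)
```

View pics/ewrist.png

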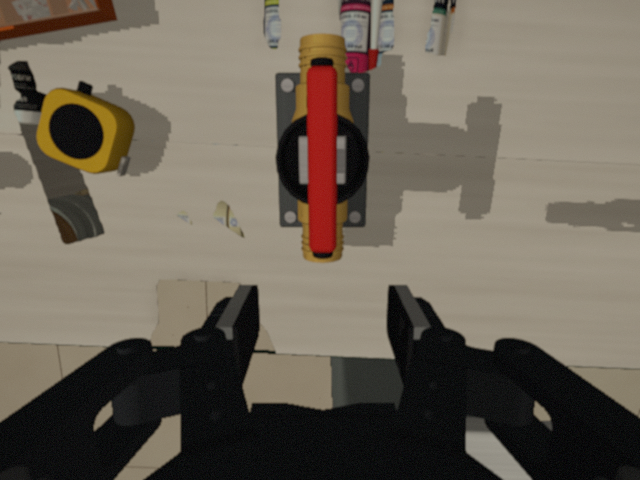

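The key sits in the guard with its red bar along the pipe (pixels (322,62)–(322,253)), centred on the axis at 2.7° with a length of 110.5 mm. The gripper is clear, so I'll hand in.

```bash
python3 -c "
from station import ctrl
print(ctrl.finish_job())"
```

```text
the job is handed in; nothing more can be done
None
```

I put the T-key fully home on the spindle, turned the valve open so the red bar lies along the pipe, released it and handed the job in at about 14 s; the final wrist image showed the bar centred and aligned to under 1°, and the hand-in returned no verdict.

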